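# Close and dog down the dust collector's hatch

## Robot

A 7-joint arm with a two-finger parallel gripper is mounted at the origin on the work surface. World frame = base frame: x ahead of the robot, y to its left, z up, the work surface at z = 0. Lengths are in m, angles in degrees, forces in N, time in s.
With the tool pointing down it reaches from about 0.35 to 0.9 m from the base axis. Payload 8.1 kg.
Tool frame: the origin (TCP) lies at the very end of the fingers, on their centre line; the grasp point (between the pads) lies 19 mm behind it; z points along the fingers, y is the line along which they close (so a half turn about z gives the same grasp; the last joint's range is limited). The gripper opens to 85 mm and grips with 20 to 120 N. Pads are 22 mm wide; open, the fingers measure 114 mm over their backs; the gripper's body (76 mm by 85 mm) begins 54 mm behind the grasp point. The pads swing forward as they close: fully open they stand 13 mm farther back than shut.
Start: joints at [-70.623, 24.895, 1.432, 90.138, -0.665, 64.973, -4.303], TCP at [0.267, 0.565, 0.231] pointing down, gripper open.
Joint ranges: [-149.89, 149.89], [-25.12, 119.58], [-72.63, 75.52], [4.76, 147.25], [-75.54, 255.54], [6.69, 114.76], [-157.13, 157.13]. Speed limits (degrees/s): [127.2, 127.2, 172.46, 172.46, 180, 180, 180].

## Interface

Orientations are given as [roll, pitch, yaw] about the fixed x, y, z axes, in that order (R = Rz(yaw) Ry(pitch) Rx(roll)).
In Python, from cell import manip gives the robot as it stands.
- The arm moves only by the shell command python3 shift.py 'ROWS' [FORCE]. ROWS is a JSON list of rows, 1 to 10 of them, each an object with the fields wx, wy, wz (a rotation vector in units of 2 degrees), sx, sy, sz (the shift in units of 50 mm), finger_gap (the opening from 0.0 (shut) to 1.0 (fully open)); a field left out counts as zero (the opening has to be given); each row shifts and turns the commanded pose from where the row before left it, along the tool's axes as they then stand; what a row does not reach is not made up. A row lasts 1/12 s, in which the tool goes at most 0.0417 m and 7.16 degrees, less where a joint would pass 70% of its speed; a pose out of reach is approached as far as the arm can. The fingers move at their own pace and stop on an object; FORCE is the grip in N (left out, the last holds). Time passes only in rows, so rows that do not move let the fingers close. It prints the time, the measured TCP pose, the force, the opening and the grip force at its end. Input that does not fit is refused with a message, and nothing moves.
- manip.state(): the state, without advancing time (a new reading comes with each control period).
- manip.snapshot(name): name is "scene" or "side" or "wrist"; returns a dict with "pixels" (384x512x3 uint8, red, green, blue), "vertical_fov" (degrees; the focal length in pixels is half the picture's height over the tangent of half this angle, whatever the lens; pixels are square), "cx", "cy" (the principal point, pixels), "extrinsics" (4x4, takes a point from camera to world coordinates). Camera axes: x right, y down, z forward; pixel columns grow to the right and rows downward; lengths in m; the calibration is good to about 2 mm. A picture is of the moment at which its call begins. There is no depth.
- manip.close_job(): hands the job in; it is judged then, once.
The state is a dict: "clock": time; "joint_positions": joint angles; "joint_velocities": joint speeds; "tau": joint torques, N m; "eef_pos": TCP position; "tool_rot": TCP orientation; "force": force on the tool from outside, world axes, zero at the start; "wrist_torque": the same for the moment, N m; "width": opening from 0.0 (shut) to 1.0 (fully open); "gripper_force": force on a finger pad.
Only numpy, scipy, OpenCV 4.12 (cv2) and the standard library are available. Lean on these libraries where they do the work, as an engineer would, in place of code of your own. Each camera call takes 0.05 s, during which the arm holds its last target. There are 200 camera calls.

## Task

Lower the hatch of the dust collector onto its gasket without slamming it. Then push it down against the springy gasket and turn the T-handle clockwise, fully home to its stop, so that the latch draws the hatch tight and no metal dust escapes; let go of it there. Do not force the handle when it is blocked, and leave the things standing beside it where they are.

Things in the scene. Friction and masses are not known exactly. Their poses are not given: they have to be found in the camera images.
- collector: The dust collector, fixed to the bench: an open grey steel box, 260 (x) x 240 (y) x 112 mm high, with a black rubber gasket frame on its rim. Origin: centre of its underside; z up, -x is its front (towards the robot). Its hatch is hinged along its far (+x) edge. It stands at a different place and yaw each time.
- hatch (a joint): Opening angle of the hatch, rad: 0 = shut; fully latched it comes to 0 to -0.013. It touches the free gasket at 0.045 (9 mm up at the latch). It starts at 0.45 to 0.9, front edge raised. The hinge is stiff (0.65 N m of friction), so the hatch stays where it is left; it weighs about 0.33 kg with its handle.
- gasket: The black rubber gasket frame on the collector's rim, 10 mm wide. Its origin and axes are those of the hinge; its front bar lies 250 mm to -x of it. Springy: it pushes up on the closing hatch with about 2.25 N per mm of squeeze at the latch, 21 to 26 N when latched. Let go unlatched, the hatch springs back to 5 mm or more above shut, where the latch cannot engage.
- hatch_hinge (a point): Middle of the hinge line, at the collector's local (125, 0, 122) mm, on the plane of the hatch's underside. Frame turns with the hatch: y along the hinge, -x towards the hatch's front edge, z out of its outer face. The hatch is a flat grey plate 262 (x) x 248 (y) x 12 mm thick, lying at x from -262 to 0 and z from 0 to 12 mm in this frame.
- hatch_edge (a point): Middle of the hatch's front edge, on its outer (top) face; at (-262, 0, 12) mm in the frame of hatch_hinge.
- t_handle (a joint): Angle of the T-handle, rad: grows clockwise seen from above; travel -0.1 to 3.0; starts at 0 to 0.5. At 0 the bar lies parallel to the hinge. Its pawl under the hatch is free up to about 0.8, meets the cam near 0.9, and is under it past about 1.1. Turning takes about 0.1 N m when free, 0.2 to 0.5 on the cam; over 1 N m means that it is blocked or at its stop at 3.0: do not force it.
- cam: Curved steel cam track inside the collector, around the latch axis. Origin on the axis at hinge height. It stops the pawl unless the hatch is pressed down to within 1.2 to 2.8 mm of shut at the latch (a steady 14 to 20 N on the handle; its height varies, hidden). Then it holds by itself, and turning on draws the hatch down 2.2 mm per rad to 2.6 rad; from there to the stop it is level.
- t_bar (a point): Centre of the T-handle's bar, on the turning axis: a steel bar 80 mm long, 14 mm wide and 14 mm tall, on a 14 mm round stem. At (-200, 0, 50) mm in the frame of hatch_hinge; the bar's underside is 31 mm above the hatch's face. Frame turns with the handle: y along the bar, z along the shaft, out of the hatch.
- jar: Glass jar with steel lid, 60 mm wide, 85 mm high, beside the collector; leave it alone. Origin: centre of its underside.
- file_tin: Flat dark steel tin with needle files on it, 150 x 75 x 22 mm, beside the collector; leave it alone. Origin: centre of its underside.
- bench_block: Square steel block 80 x 80 x 22 mm, beside the collector; leave it alone. Origin: centre of its underside.
- tin_cup: Aluminium cup 66 mm wide, 70 mm high, beside the collector; leave it alone. Origin: centre of its underside.

How it is judged:
By the outcome, as a careful person would: the job done as asked, in the order asked, and still so for the second after the job is handed in, with the robot touching nothing.
It also fails if it takes over 72 s, if anything falls off the work surface, if the arm or the gripper's body presses on something with over 40 N, if the wrist force passes 120 N, or if a joint passes its speed limit or range.

## Working session

There is one attempt and no reset: what is moved stays moved. The work goes in short steps, Python scripts to look and compute and a shell command to move; the robot and the scene stay as the last step left them, time stands still between calls to the robot, and variables do not carry over. Pictures are saved under pics/ and viewed, at most 10 in all, crops included, and the job is handed in when it is done.

```bash
ls; mkdir -p pics
python3 - <<'E'
from cell import manip
import cv2,numpy as np
for n in ("scene","side"):
    s=manip.snapshot(n); cv2.imwrite(f"pics/{n}0.png",s["pixels"][:,:,::-1]); print(n,s["vertical_fov"],s["cx"],s["cy"],np.round(s["extrinsics"],3).tolist())
print(manip.state())
E
```

```text
cell.py
pics
shift.py
scene 51.13125314835111 262.35620040890495 195.5616563464368 [[0.881, 0.451, -0.145, 0.735], [0.473, -0.836, 0.278, -0.225], [0.004, -0.313, -0.95, 1.031], [0.0, 0.0, 0.0, 1.0]]
side 44.2105484792245 256.6827401041744 197.59928851636758 [[0.943, -0.312, 0.112, 0.495], [-0.332, -0.895, 0.3, -0.242], [0.007, -0.32, -0.947, 1.038], [0.0, 0.0, 0.0, 1.0]]
{'clock': 0.1, 'joint_positions': array([-70.62406594,  24.93158866,   1.43242918,  90.18281171,
        -0.66563128,  64.97392793,  -4.30366174]), 'joint_velocities': array([ 0.01748884, -0.0065349 ,  0.03101313, -0.08501962,  0.03203578,
        0.00404235,  0.01455801]), 'tau': array([ 2.95900652e-03, -6.71748161e+01,  1.02781858e+00, -3.16900098e+01,
        1.57195609e-02,  7.25649297e-03,  7.05425606e-06]), 'eef_pos': array([0.26651546, 0.56483424, 0.23062147]), 'tool_rot': array([-1.79920309e+02,  7.02590296e-03,  1.54738982e+02]), 'force': array([ 0.68714455, -0.71460143, -0.24028898]), 'wrist_torque': array([-0.00456885,  0.06039735,  0.00522292]), 'gripper_force': 0.0, 'width': 0.9994435300940926}
```

View pics/scene0.png

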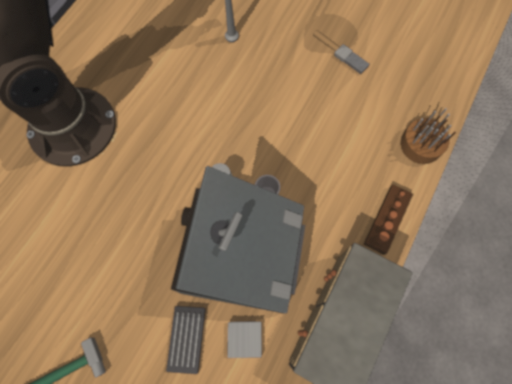

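View pics/side0.png

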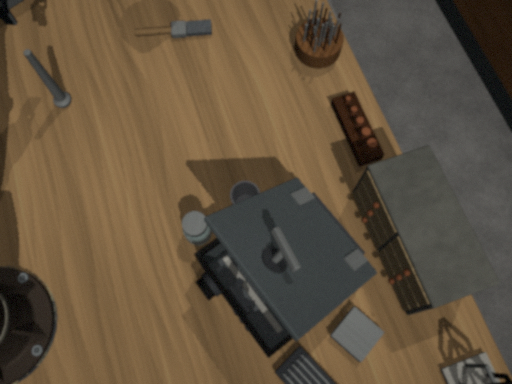

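The scene view shows the hatch with corners at about (208,168), (303,206), (287,311) and (175,291), the hinge on the right and the T-bar at about (232,230). In the side view the corners are at about (208,218), (297,180), (374,270) and (292,338), with the T-bar at about (280,245). The jar and cup are on the +y or -y side near the front and hinge, and the tin and block are on the other side.

```bash
cat > h.py <<'E'
import cv2,numpy as np
from cell import manip
def cam(n):
    s=manip.snapshot(n); E=np.array(s["extrinsics"]); f=192/np.tan(np.radians(s["vertical_fov"]/2))
    K=np.array([[f,0,s["cx"]],[0,f,s["cy"]],[0,0,1]]); return s["pixels"],K,E
def ray(K,E,p):
    d=E[:3,:3]@np.linalg.inv(K)@[p[0],p[1],1]; return E[:3,3],d/np.linalg.norm(d)
def tri(c1,p,c2,q):
    P=[K@np.linalg.inv(E)[:3] for K,E in (c1,c2)]
    X=cv2.triangulatePoints(P[0],P[1],np.float64(p).reshape(2,1),np.float64(q).reshape(2,1))[:,0]; X=X[:3]/X[3]
    err=[np.linalg.norm((Pi@np.r_[X,1])[:2]/(Pi@np.r_[X,1])[2]-z) for Pi,z in zip(P,(p,q))]
    return X,max(err)
def onz(K,E,p,z):
    o,d=ray(K,E,p); return o+d*(z-o[2])/d[2]
E
python3 - <<'E'
from h import *
S={}
for n,seed in (("scene",(262,255)),("side",(310,240))):
    im,K,E=cam(n); g=im.astype(int)
    print(n,"plate",im[seed[1],seed[0]])
    m=(np.abs(g-g[seed[1],seed[0]]).max(2)<22).astype(np.uint8)
    m=cv2.morphologyEx(m,cv2.MORPH_OPEN,np.ones((3,3)))
    _,l=cv2.connectedComponents(m); m=(l==l[seed[1],seed[0]]).astype(np.uint8)
    c=max(cv2.findContours(m,0,2)[0],key=cv2.contourArea); h=cv2.convexHull(c)
    print(cv2.contourArea(h),cv2.approxPolyDP(h,8,True)[:,0].tolist())
    v=im[:,:,::-1].copy(); cv2.drawContours(v,[c],-1,(0,0,255),1)
    x0,y0=(150,140) if n=="scene" else (180,160)
    S[n]=cv2.resize(v[y0:y0+195,x0:x0+200],None,fx=2,fy=3) if 0 else cv2.resize(v[y0:y0+200,x0:x0+200],(400,400),interpolation=cv2.INTER_CUBIC)
cv2.imwrite("pics/a.png",np.hstack([S["scene"],S["side"]]))
E
```

```text
scene plate [91 94 92]
14162.5 [[207, 167], [273, 175], [303, 205], [285, 312], [177, 288]]
side plate [62 66 66]
17294.5 [[238, 180], [297, 178], [375, 270], [298, 340], [210, 254], [205, 215]]
```

View pics/a.png

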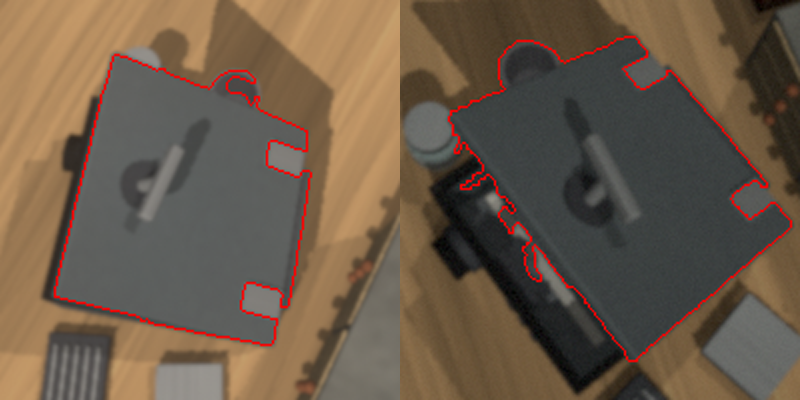

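The contours follow the plate. The four top-face corners and both bar ends can be read in both views, the jar is at the upper-left front corner, and the cup is behind it.

```bash
cat > geo.py <<'E'
from h import *
from scipy.optimize import least_squares
def T(xyz,yaw):
    c,s=np.cos(yaw),np.sin(yaw); R=np.array([[c,-s,0],[s,c,0],[0,0,1]]); return R
E
python3 - <<'E'
from h import *
_,K1,E1=cam("scene");_,K2,E2=cam("side")
pts=dict(A=((207.5,167.5),(206,218)),B=((177.5,288.5),(296,340)),C=((286,312.5),(375,271)),D=((304.5,205.5),(297,179)),
 bar1=((240,213.5),(276,228.5)),bar2=((223,250),(296,270)))
P={}
for k,(p,q) in pts.items():
    P[k],e=tri((K1,E1),p,(K2,E2),q); print(k,P[k].round(4),round(e,2))
n=np.linalg.norm
print("AB",n(P['A']-P['B']),"CD",n(P['C']-P['D']),"AD",n(P['A']-P['D']),"BC",n(P['B']-P['C']),"bar",n(P['bar1']-P['bar2']))
x=(P['C']+P['D']-P['A']-P['B'])/2; y1=P['A']-P['B']; y2=P['D']-P['C']
x/=n(x);
print("open",np.arcsin(-x[2]),"yaw x",np.degrees(np.arctan2(x[1],x[0])),"yaw y",[np.degrees(np.arctan2(-y[0],y[1])) for y in(y1,y2)])
print("hingemid top",(P['C']+P['D'])/2,"front",(P['A']+P['B'])/2)
for nm,c,p,z in (("jar",(K2,E2),(195,224),.085),("cup",(K2,E2),(244,192),.07)): print(nm,onz(*c,p,z))
E
```

```text
A [ 0.4934 -0.0055  0.2753] 0.78
B [ 0.5663 -0.2385  0.2703] 1.03
C [ 0.7679 -0.1712  0.1331] 0.06
D [0.6959 0.0613 0.1242] 1.83
bar1 [ 0.5983 -0.0597  0.2728] 1.56
bar2 [ 0.605  -0.1367  0.273 ] 1.0
AB 0.24420778821240624 CD 0.243503935226333 AD 0.2613587158054728 BC 0.2528929460460518 bar 0.07730759863383439
open 0.5952144839625232 yaw x 18.36616587093606 yaw y [np.float64(17.38125579454823), np.float64(17.19660702549046)]
hingemid top [ 0.73189391 -0.05496962  0.12865349] front [ 0.52987911 -0.12203853  0.27278646]
jar [0.4674998  0.04710102 0.085     ]
cup [0.58830293 0.08544692 0.07      ]
```

Measured: hinge at about (0.730, -0.0575), collector yaw about 17.5°, opening about 0.57 rad, handle about 0.25 rad. The sizes match the given ones. I'll first rotate and lift with the gripper shut, then travel to above the hatch front.

The manual's scale: shifts go in units of 50 mm and turns go in units of 2 degrees. Converting my numbers, -0.012 m is -0.24, 6.86 degrees is 3.43.

```bash
python3 shift.py '[{"wz": 3.43, "sz": -0.24, "finger_gap": 0}, {"wz": 3.43, "sz": -0.24, "finger_gap": 0}, {"wz": 3.43, "sz": -0.24, "finger_gap": 0}, {"wz": 3.43, "sz": -0.24, "finger_gap": 0}, {"wz": 3.43, "sz": -0.24, "finger_gap": 0}, {"wz": 3.43, "sz": -0.24, "finger_gap": 0}, {"wz": 3.43, "sz": -0.24, "finger_gap": 0}, {"wz": 3.43, "sz": -0.24, "finger_gap": 0}, {"wz": 3.43, "sz": -0.24, "finger_gap": 0}]' 40
python3 shift.py '[{"sx": -0.694, "sy": 0.24, "finger_gap": 0}, {"sx": -0.694, "sy": 0.24, "finger_gap": 0}, {"sx": -0.694, "sy": 0.24, "finger_gap": 0}, {"sx": -0.694, "sy": 0.24, "finger_gap": 0}, {"sx": -0.694, "sy": 0.24, "finger_gap": 0}, {"sx": -0.694, "sy": 0.24, "finger_gap": 0}, {"sx": -0.694, "sy": 0.24, "finger_gap": 0}, {"sx": -0.694, "sy": 0.24, "finger_gap": 0}, {"sx": -0.694, "sy": 0.24, "finger_gap": 0}, {"sx": -0.694, "sy": 0.24, "finger_gap": 0}]'
python3 shift.py '[{"sx": -0.694, "sy": 0.24, "finger_gap": 0}, {"sx": -0.694, "sy": 0.24, "finger_gap": 0}, {"sx": -0.694, "sy": 0.24, "finger_gap": 0}, {"sx": -0.694, "sy": 0.24, "finger_gap": 0}, {"sx": -0.694, "sy": 0.24, "finger_gap": 0}, {"sx": -0.694, "sy": 0.24, "finger_gap": 0}, {"sx": -0.694, "sy": 0.24, "finger_gap": 0}, {"sx": -0.694, "sy": 0.24, "finger_gap": 0}, {"sx": -0.694, "sy": 0.24, "finger_gap": 0}, {"sx": -0.694, "sy": 0.24, "finger_gap": 0}]'
python3 -c "
from cell import manip; s=manip.state(); print(s['joint_positions'],s['tool_rot'],s['force'])"
```

```text
clock: 1.05
eef_pos: [0.2666, 0.5651, 0.3399]
tool_rot: [-180.0, 0.0, 92.7]
force: [0.5, -0.1, 1.3]
width: 0.001
gripper_force: 0.0
clock: 1.88
eef_pos: [0.4049, 0.2232, 0.3395]
tool_rot: [180.0, -0.0, 93.0]
force: [1.1, 0.7, 0.2]
width: 0.001
gripper_force: 0.0
clock: 2.72
eef_pos: [0.5431, -0.1168, 0.3394]
tool_rot: [180.0, -0.0, 93.0]
force: [0.4, 0.3, -0.6]
width: -0.001
gripper_force: 0.0
[-25.56183723  16.16455728  42.91409882  92.57053707 -11.30865099
  75.69283592  22.0690532 ] [ 1.79970082e+02 -1.74617650e-02  9.30424843e+01] [ 0.37776775  0.3239617  -0.63385023]
```

Scaled: 0.014 m is 0.28, 0.01 m is 0.2.

```bash
python3 shift.py '[{"sz": 0.28, "finger_gap": 0}, {"sz": 0.28, "finger_gap": 0}, {"sz": 0.28, "finger_gap": 0}, {"sz": 0.28, "finger_gap": 0}, {"sz": 0.2, "finger_gap": 0}]'
python3 shift.py '[{"sx": -0.01, "sy": -0.048, "sz": 0.12, "finger_gap": 0}, {"sx": -0.01, "sy": -0.048, "sz": 0.12, "finger_gap": 0}, {"sx": -0.01, "sy": -0.048, "sz": 0.12, "finger_gap": 0}, {"sx": -0.01, "sy": -0.048, "sz": 0.12, "finger_gap": 0}, {"sx": -0.01, "sy": -0.048, "sz": 0.12, "finger_gap": 0}]'
python3 - <<'E'
from h import *
im,_,_=cam("side"); cv2.imwrite("pics/b.png",im[120:370,130:430,::-1])
E
```

```text
clock: 3.13
eef_pos: [0.5427, -0.1153, 0.2726]
tool_rot: [180.0, -0.0, 93.0]
force: [-0.2, -0.7, 0.6]
width: 0.002
gripper_force: 0.2
clock: 3.55
eef_pos: [0.5307, -0.1186, 0.2432]
tool_rot: [180.0, 0.0, 93.0]
force: [-0.0, -0.6, 2.5]
width: 0.002
gripper_force: 0.8
```

View pics/b.png

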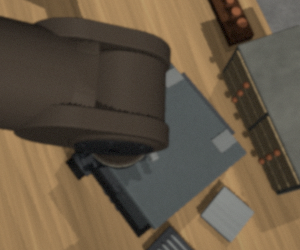

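The side view shows the fingers on the front of the hatch, which is moving down. The contact force is light at 2.5 N, so I'll continue.

```bash
python3 shift.py '[{"sx": -0.012, "sy": -0.038, "sz": 0.12, "finger_gap": 0}, {"sx": -0.012, "sy": -0.038, "sz": 0.12, "finger_gap": 0}, {"sx": -0.012, "sy": -0.038, "sz": 0.12, "finger_gap": 0}, {"sx": -0.012, "sy": -0.038, "sz": 0.12, "finger_gap": 0}, {"sx": -0.012, "sy": -0.038, "sz": 0.12, "finger_gap": 0}, {"sx": -0.012, "sy": -0.038, "sz": 0.12, "finger_gap": 0}, {"sx": -0.012, "sy": -0.038, "sz": 0.12, "finger_gap": 0}, {"sx": -0.012, "sy": -0.038, "sz": 0.12, "finger_gap": 0}]'
python3 shift.py '[{"sx": -0.012, "sy": -0.038, "sz": 0.1, "finger_gap": 0}, {"sx": -0.012, "sy": -0.038, "sz": 0.1, "finger_gap": 0}, {"sx": -0.012, "sy": -0.038, "sz": 0.1, "finger_gap": 0}, {"sx": -0.012, "sy": -0.038, "sz": 0.08, "finger_gap": 0}, {"sx": -0.012, "sy": -0.038, "sz": 0.08, "finger_gap": 0}, {"sx": -0.012, "sy": -0.038, "sz": 0.08, "finger_gap": 0}, {"sx": -0.012, "sy": -0.038, "sz": 0.08, "finger_gap": 0}, {"sx": -0.012, "sy": -0.038, "sz": 0.08, "finger_gap": 0}]'
python3 shift.py '[{"sz": 0.06, "finger_gap": 0}, {"sz": 0.06, "finger_gap": 0}, {"sz": 0.06, "finger_gap": 0}, {"sz": 0.06, "finger_gap": 0}]'
```

```text
clock: 4.27
eef_pos: [0.5156, -0.1239, 0.1946]
tool_rot: [-180.0, -0.0, 93.0]
force: [-0.9, 0.8, 2.1]
width: -0.003
gripper_force: 0.7
clock: 4.93
eef_pos: [0.5009, -0.1297, 0.16]
tool_rot: [180.0, 0.0, 93.0]
force: [1.9, 0.6, 1.1]
width: -0.002
gripper_force: 0.6
clock: 5.27
eef_pos: [0.5008, -0.1296, 0.148]
tool_rot: [-180.0, -0.0, 93.0]
force: [-0.6, -0.4, 0.7]
width: -0.002
gripper_force: 0.6
```

```bash
python3 shift.py '[{"sz": 0.04, "finger_gap": 0}, {"sz": 0.04, "finger_gap": 0}, {"sz": 0.02, "finger_gap": 0}, {"finger_gap": 0}, {"finger_gap": 0}]'
python3 shift.py '[{"sz": -0.8, "finger_gap": 0}, {"sz": -0.8, "finger_gap": 0}, {"sz": -0.8, "finger_gap": 0}, {"sz": -0.8, "finger_gap": 0.8}, {"sz": -0.2, "finger_gap": 1}, {"sx": -0.8, "finger_gap": 1}, {"sx": -0.8, "finger_gap": 1}, {"sx": -0.8, "finger_gap": 1}, {"sx": -0.8, "finger_gap": 1}]'
python3 - <<'E'
from h import *
S=[]
for n,(x,y) in (("scene",(150,140)),("side",(170,160))):
    im,_,_=cam(n); S.append(cv2.resize(im[y:y+200,x:x+200,::-1],(400,400),interpolation=cv2.INTER_CUBIC))
cv2.imwrite("pics/c.png",np.hstack(S))
E
```

```text
clock: 5.68
eef_pos: [0.5011, -0.1295, 0.1433]
tool_rot: [180.0, -0.0, 93.0]
force: [-0.1, 0.3, -0.2]
width: -0.002
gripper_force: 0.0
clock: 6.43
eef_pos: [0.5096, -0.2906, 0.3135]
tool_rot: [179.9, -0.0, 93.1]
force: [0.2, 1.2, 0.8]
width: 0.85
gripper_force: 0.0
```

View pics/c.png

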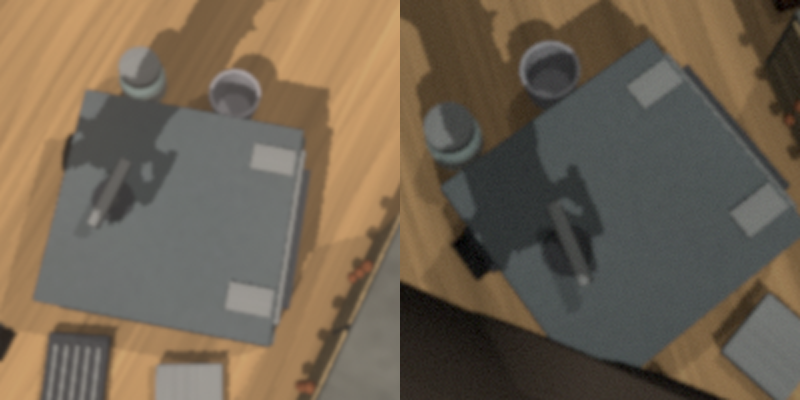

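The hatch looks nearly shut, the T-handle is visible in both views, and the jar and cup are undisturbed. Next I'll triangulate the bar ends and corners.

Run:
```python
from h import *
_,K1,E1=cam("scene");_,K2,E2=cam("side")
P={}
for k,p,q in (("A",(192.5,185.5),(191.5,253.5)),("D",(302,205),(296.5,180)),("bar1",(213.5,221),(248,262.5)),("bar2",(197.5,251),(262.5,300.5))):
    P[k],e=tri((K1,E1),p,(K2,E2),q); print(k,P[k].round(4),round(e,2))
for z in(.145,):
  X={k:onz(K1,E1,p,z if k in"AB" else .134) for k,p in dict(A=(192.5,185.5),B=(167.5,289),C=(285,312.5),D=(302,205)).items()}
  for k in X: print(k,X[k].round(4))
  x=(X['C']+X['D']-X['A']-X['B'])/2; y=X['A']-X['B']; print(np.linalg.norm(x),np.linalg.norm(y),np.degrees([np.arctan2(x[1],x[0]),np.arctan2(-y[0],y[1])]))
b=[onz(K1,E1,p,.187) for p in((213.5,221),(197.5,251))]; b2=[onz(K2,E2,p,.187) for p in((248,262.5),(262.5,300.5))]
for q in(b,b2): d=q[0]-q[1]; print("bar",(q[0]+q[1])/2,np.linalg.norm(d),np.degrees(np.arctan2(d[1],d[0])))
```

```text
A [ 0.446  -0.0249  0.1509] 0.83
D [0.6909 0.0547 0.1391] 1.89
bar1 [ 0.5401 -0.0822  0.1847] 1.41
bar2 [ 0.5424 -0.1545  0.1801] 1.47
A [ 0.4439 -0.0216  0.145 ]
B [ 0.52   -0.2498  0.145 ]
C [ 0.7659 -0.1724  0.134 ]
D [0.6905 0.0609 0.134 ]
0.25914804431879795 0.24058161440208772 [17.98632042 18.4525058 ]
bar [ 0.5420046  -0.11575491  0.187     ] 0.07263588061122365 92.68705410270508
bar [ 0.54106644 -0.12110838  0.187     ] 0.07261540741444673 91.65119236027691
```

Bar axis is at (0.5405, -0.118), handle about 0.27 rad. The hatch is resting about 12 mm up at its front edge, close to gasket contact. I'll go above the bar and descend with the gripper open.

```bash
python3 shift.py '[{"wz": 0.5, "sx": 0.684, "sy": 0.158, "finger_gap": 1}, {"sx": 0.684, "sy": 0.158, "finger_gap": 1}, {"sx": 0.684, "sy": 0.158, "finger_gap": 1}, {"sx": 0.684, "sy": 0.158, "finger_gap": 1}, {"sx": 0.684, "sy": 0.158, "finger_gap": 1}, {"sz": 0.6, "finger_gap": 1}, {"sz": 0.6, "finger_gap": 1}, {"sz": 0.4, "finger_gap": 1}, {"finger_gap": 1}]' 25
python3 - <<'E'
from h import *
print(manip.state()['eef_pos'],manip.state()['joint_positions'])
im,_,_=cam("wrist"); cv2.imwrite("pics/d.png",im[:,:,::-1])
E
```

```text
clock: 7.38
eef_pos: [0.5401, -0.1135, 0.2296]
tool_rot: [-179.6, -0.1, 92.2]
force: [-0.8, 0.2, 0.0]
width: 1.003
gripper_force: 0.0
[ 0.540057   -0.11353005  0.22958337] [-24.78208439  21.40933904  42.54660682 102.72815565 -16.15008528
  62.49682295  25.65847683]
```

View pics/d.png

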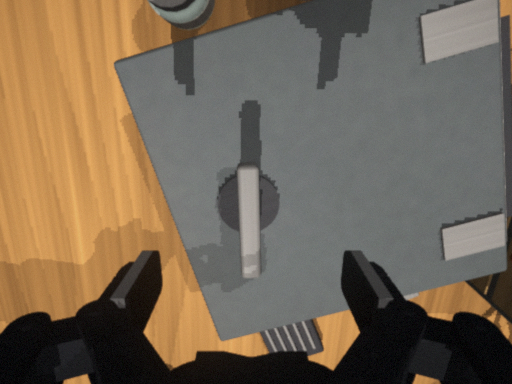

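The wrist view shows the bar from (248,165) to (250,278), midway between the fingertips at columns 160 and 342. I'll refine the bar centre from this close view.

Run:
```python
from h import *
im,K,E=cam("wrist")
a,b=[onz(K,E,p,.189) for p in((247.5,166),(250,270))]; d=a-b; print((a+b)/2,np.linalg.norm(d),np.degrees(np.arctan2(d[1],d[0])))
st=onz(K,E,(248.5,203),.144); print("boss",st, manip.state()['eef_pos'])
```

```text
[ 0.53899275 -0.1164692   0.189     ] 0.07257583002522963 93.33441696175237
boss [ 0.53839563 -0.12101803  0.144     ] [ 0.54219175 -0.11558729  0.2335512 ]
```

Scaled: 0.02 m is 0.4, -0.0027 m is -0.054, -0.5 degrees is -0.25.

```bash
python3 shift.py '[{"wz": -0.25, "sx": -0.048, "sy": -0.054, "sz": 0.4, "finger_gap": 1}, {"sz": 0.4, "finger_gap": 1}, {"sz": 0.32, "finger_gap": 1}, {"sz": 0.2, "finger_gap": 1}, {"sz": 0.1, "finger_gap": 1}, {"finger_gap": 1}]' 25
python3 shift.py '[{"finger_gap": 0}, {"finger_gap": 0}, {"finger_gap": 0}, {"finger_gap": 0}, {"finger_gap": 0}, {"finger_gap": 0}]' 25
```

```text
clock: 7.98
eef_pos: [0.5399, -0.1192, 0.1625]
tool_rot: [180.0, -0.0, 92.5]
force: [-0.3, 1.1, -0.2]
width: 0.995
gripper_force: 0.0
clock: 8.48
eef_pos: [0.5387, -0.1195, 0.1624]
tool_rot: [-179.9, -0.0, 92.5]
force: [-13.7, -0.1, 10.0]
width: 0.159
gripper_force: 25.6
```

Scaled: -0.0012 m is -0.024.

```bash
python3 shift.py '[{"sy": -0.024, "finger_gap": 0}, {"finger_gap": 0}, {"finger_gap": 0}, {"finger_gap": 0}]' 90
python3 shift.py '[{"sy": -0.008, "sz": 0.04, "finger_gap": 0}, {"sy": -0.008, "sz": 0.04, "finger_gap": 0}, {"sy": -0.006, "sz": 0.02, "finger_gap": 0}, {"finger_gap": 0}, {"finger_gap": 0}]'
```

```text
clock: 8.82
eef_pos: [0.5382, -0.1195, 0.1622]
tool_rot: [-180.0, -0.0, 92.5]
force: [0.3, -1.1, -1.9]
width: 0.145
gripper_force: 88.4
clock: 9.23
eef_pos: [0.5376, -0.1198, 0.1582]
tool_rot: [179.9, -0.0, 92.5]
force: [-4.4, -0.4, 9.2]
width: 0.146
gripper_force: 89.9
```

```bash
python3 shift.py '[{"sy": -0.01, "sz": 0.02, "finger_gap": 0}, {"sy": -0.004, "sz": 0.02, "finger_gap": 0}, {"sy": -0.004, "sz": 0.02, "finger_gap": 0}, {"sz": 0.02, "finger_gap": 0}, {"finger_gap": 0}, {"finger_gap": 0}]'
```

```text
clock: 9.73
eef_pos: [0.5371, -0.1201, 0.1551]
tool_rot: [179.9, -0.0, 92.5]
force: [-7.4, 1.2, 20.2]
width: 0.145
gripper_force: 91.3
```

Scaled: -0.0005 m is -0.01, 0.0005 m is 0.01, 5 degrees is 2.5.

```bash
python3 shift.py '[{"wz": 2.5, "sy": -0.01, "sz": 0.01, "finger_gap": 0}, {"wz": 2.5, "finger_gap": 0}, {"wz": 2.5, "finger_gap": 0}, {"wz": 2.5, "finger_gap": 0}, {"finger_gap": 0}]'; python3 -c "
from cell import manip; s=manip.state(); print(s['wrist_torque'],s['joint_positions'])"
```

```text
clock: 10.15
eef_pos: [0.5367, -0.1202, 0.1548]
tool_rot: [179.9, -0.1, 72.1]
force: [-9.1, 2.6, 23.4]
width: 0.142
gripper_force: 91.9
[ 0.53008237  1.27327905 -0.04410523] [-25.16574701  27.24409292  45.45700349 108.81491874 -23.97655245
  53.68779027  13.78158829]
```

Scaled: 4 degrees is 2.

```bash
python3 shift.py '[{"wz": 2, "finger_gap": 0}, {"wz": 2, "finger_gap": 0}, {"wz": 2, "finger_gap": 0}, {"wz": 2, "finger_gap": 0}, {"finger_gap": 0}]'; python3 -c "
from cell import manip; s=manip.state(); print(s['wrist_torque'],s['joint_positions'])"; python3 shift.py '[{"wz": 1.5, "finger_gap": 0}, {"wz": 1.5, "finger_gap": 0}, {"wz": 1.5, "finger_gap": 0}, {"finger_gap": 0}]'; python3 -c "
from cell import manip; s=manip.state(); print(s['wrist_torque'],s['joint_positions'])"
```

```text
clock: 10.57
eef_pos: [0.5364, -0.1202, 0.1547]
tool_rot: [179.9, -0.1, 56.2]
force: [-8.4, 2.9, 24.9]
width: 0.141
gripper_force: 92.0
[ 0.49189716  1.4357721  -0.08697389] [-27.87347434  28.65663167  49.97955596 109.01432206 -26.84607431
  54.6585991    0.87828935]
clock: 10.9
eef_pos: [0.5362, -0.1201, 0.1546]
tool_rot: [180.0, -0.1, 47.3]
force: [-9.0, 2.1, 24.1]
width: 0.144
gripper_force: 92.0
[ 0.50562955  1.50861277 -0.08949308] [-29.32600044  29.56092319  52.52143075 109.1221742  -28.53251231
  55.30564335  -6.27521149]
```

Scaled: 4 degrees is 2.

```bash
python3 shift.py '[{"wz": 2, "finger_gap": 0}, {"wz": 2, "finger_gap": 0}, {"wz": 2, "finger_gap": 0}, {"finger_gap": 0}]'; python3 -c "
from cell import manip; s=manip.state(); print(s['wrist_torque'],s['joint_positions'])"; python3 shift.py '[{"wz": 2, "sz": 0.002, "finger_gap": 0}, {"wz": 2, "sz": 0.002, "finger_gap": 0}, {"wz": 2, "sz": 0.002, "finger_gap": 0}, {"wz": 2, "sz": 0.002, "finger_gap": 0}, {"finger_gap": 0}]'; python3 -c "
from cell import manip; s=manip.state(); print(s['wrist_torque'],s['joint_positions'])"
```

```text
clock: 11.23
eef_pos: [0.536, -0.12, 0.1545]
tool_rot: [-180.0, -0.1, 35.2]
force: [-9.1, 3.8, 24.5]
width: 0.145
gripper_force: 92.0
[ 0.5672716   1.70235793 -0.08671622] [-31.19551494  30.92992331  55.95590547 109.25251651 -30.88038473
  56.30848393 -15.86712427]
clock: 11.65
eef_pos: [0.5357, -0.1198, 0.154]
tool_rot: [-179.9, -0.0, 19.2]
force: [-11.3, 5.5, 26.1]
width: 0.143
gripper_force: 92.1
[ 0.66758921  1.85414702 -0.10865079] [-33.44151154  33.01832757  60.44477693 109.43360416 -34.13114057
  57.85675295 -28.45024086]
```

```bash
python3 shift.py '[{"sx": -0.012, "sy": -0.012, "sz": -0.01, "finger_gap": 0}, {"wz": 2, "sz": -0.01, "finger_gap": 0}, {"wz": 2, "finger_gap": 0}, {"wz": 2, "finger_gap": 0}, {"wz": 2, "finger_gap": 0}, {"finger_gap": 0}]'; python3 -c "
from cell import manip; s=manip.state(); print(s['wrist_torque'],s['joint_positions'])"
```

```text
clock: 12.15
eef_pos: [0.5357, -0.1195, 0.1549]
tool_rot: [-180.0, -0.1, 3.3]
force: [-6.8, 4.5, 20.3]
width: 0.142
gripper_force: 91.5
[ 0.48665772  1.32058193 -0.12582508] [-35.56944649  35.25320531  64.97176223 109.57537616 -37.34076503
  59.71601649 -41.07050382]
```

```bash
python3 shift.py '[{"wz": 2, "sz": -0.006, "finger_gap": 0}, {"wz": 2, "sz": -0.006, "finger_gap": 0}, {"wz": 2, "sz": -0.006, "finger_gap": 0}, {"wz": 2, "sz": -0.006, "finger_gap": 0}, {"finger_gap": 0}, {"finger_gap": 0}]'; python3 -c "
from cell import manip; s=manip.state(); print(s['wrist_torque'],s['joint_positions'])"
```

```text
clock: 12.65
eef_pos: [0.5354, -0.1192, 0.1551]
tool_rot: [-180.0, -0.0, -12.5]
force: [-3.8, 2.4, 7.1]
width: 0.147
gripper_force: 89.6
[-0.09282013  0.59599018  0.03273433] [-37.21322143  37.73204487  69.10492617 109.65004324 -40.43866375
  61.85063198 -53.60185315]
```

The cam now holds: the down-force has dropped to 7 N with no rise, and the handle is at about 2.1 rad. Joint 3 is near its limit, so I'll let go, turn the hand half a turn back and regrip.

Scaled: -0.03 m is -0.6, -0.02 m is -0.4.

```bash
python3 shift.py '[{"sz": -0.01, "finger_gap": 1}, {"finger_gap": 1}, {"finger_gap": 1}, {"finger_gap": 1}, {"finger_gap": 1}, {"sz": -0.4, "finger_gap": 1}, {"sz": -0.6, "finger_gap": 1}, {"sz": -0.4, "finger_gap": 1}]' 60
python3 shift.py '[{"wz": -3.5, "finger_gap": 1}, {"wz": -3.5, "finger_gap": 1}, {"wz": -3.5, "finger_gap": 1}, {"wz": -3.5, "finger_gap": 1}, {"wz": -3.5, "finger_gap": 1}, {"wz": -3.5, "finger_gap": 1}, {"wz": -3.5, "finger_gap": 1}, {"wz": -3.5, "finger_gap": 1}, {"wz": -3.5, "finger_gap": 1}, {"wz": -3.5, "finger_gap": 1}]'
python3 shift.py '[{"wz": -3.5, "finger_gap": 1}, {"wz": -3.5, "finger_gap": 1}, {"wz": -3.5, "finger_gap": 1}, {"wz": -3.5, "finger_gap": 1}, {"wz": -3.5, "finger_gap": 1}, {"wz": -3.5, "finger_gap": 1}, {"wz": -3.5, "finger_gap": 1}, {"wz": -3.5, "finger_gap": 1}, {"finger_gap": 1}]'
python3 - <<'E'
from h import *
print(manip.state()['joint_positions'])
im,_,_=cam("wrist"); cv2.imwrite("pics/e.png",im[:,:,::-1])
E
```

```text
clock: 13.32
eef_pos: [0.5352, -0.1198, 0.2267]
tool_rot: [179.9, -0.0, -12.5]
force: [0.4, -0.2, 1.0]
width: 0.996
gripper_force: 0.0
clock: 14.15
eef_pos: [0.5351, -0.1193, 0.2252]
tool_rot: [180.0, -0.0, 57.8]
force: [-0.4, -0.4, 0.1]
width: 1.002
gripper_force: 0.0
clock: 14.9
eef_pos: [0.5351, -0.1195, 0.2252]
tool_rot: [180.0, -0.0, 113.8]
force: [1.4, 0.2, -0.3]
width: 1.001
gripper_force: 0.0
[-20.75515118  20.07327424  37.24092629 103.63369994 -13.77547436
  60.84873715  45.37871011]
```

View pics/e.png

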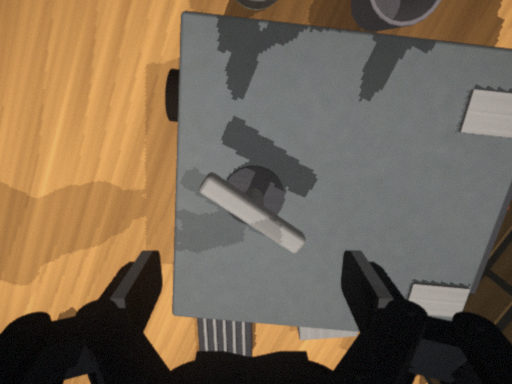

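The bar stays at about 2.1 rad, running from (208,187) to (293,243), and the hatch is held down by the cam. I'll finish the back-turn and regrip.

Scaled: -6.7 degrees is -3.35.

```bash
python3 shift.py '[{"wz": -3.35, "finger_gap": 1}, {"wz": -3.35, "finger_gap": 1}, {"wz": -3.35, "finger_gap": 1}, {"wz": -3.35, "finger_gap": 1}, {"wz": -3.35, "finger_gap": 1}, {"wz": -3.35, "finger_gap": 1}, {"wz": -3.35, "finger_gap": 1}, {"wz": -3.35, "finger_gap": 1}, {"finger_gap": 1}]'
python3 shift.py '[{"sz": 0.4, "finger_gap": 1}, {"sz": 0.4, "finger_gap": 1}, {"sz": 0.32, "finger_gap": 1}, {"sz": 0.2, "finger_gap": 1}, {"sz": 0.08, "finger_gap": 1}, {"finger_gap": 1}]' 30
python3 shift.py '[{"finger_gap": 0}, {"finger_gap": 0}, {"finger_gap": 0}, {"finger_gap": 0}, {"finger_gap": 0}, {"finger_gap": 0}]' 30
python3 -c "
from cell import manip; s=manip.state(); print(s['wrist_torque'],s['joint_positions'])"
```

```text
clock: 15.7
eef_pos: [0.5351, -0.1194, 0.2251]
tool_rot: [180.0, -0.0, 167.1]
force: [0.6, 0.3, 0.1]
width: 1.0
gripper_force: 0.0
clock: 16.2
eef_pos: [0.5348, -0.1192, 0.1544]
tool_rot: [-180.0, -0.1, 166.9]
force: [-0.1, 0.4, -0.4]
width: 1.0
gripper_force: 0.0
clock: 16.7
eef_pos: [0.5355, -0.119, 0.1555]
tool_rot: [180.0, 0.0, 167.1]
force: [-0.2, 7.9, 7.1]
width: 0.158
gripper_force: 32.6
[1.53841909 0.00313376 0.1305368 ] [-10.48781334  23.06134876  23.53291339 107.77668044 -11.58147584
  51.43210374  95.71968251]
```

Scaled: 0.0006 m is 0.012, -0.0004 m is -0.008, 4 degrees is 2.

```bash
python3 shift.py '[{"sy": 0.012, "sz": -0.008, "finger_gap": 0}, {"finger_gap": 0}, {"wz": 2, "finger_gap": 0}, {"wz": 2, "finger_gap": 0}, {"wz": 2, "finger_gap": 0}, {"wz": 2, "sz": 0.004, "finger_gap": 0}, {"wz": 2, "sz": 0.004, "finger_gap": 0}, {"wz": 2, "sz": 0.004, "finger_gap": 0}, {"finger_gap": 0}, {"finger_gap": 0}]' 80
python3 -c "
from cell import manip; s=manip.state(); print(s['wrist_torque'],s['joint_positions'])"
```

```text
clock: 17.53
eef_pos: [0.5354, -0.1183, 0.1549]
tool_rot: [180.0, 0.0, 143.2]
force: [0.5, 1.3, 0.4]
width: 0.146
gripper_force: 78.4
[ 0.35920908 -0.16395649 -0.30433709] [-14.93321981  23.85453673  29.68855474 108.15073712 -14.7923285
  51.76981043  75.09520162]
```

```bash
python3 shift.py '[{"wz": 2, "sz": 0.002, "finger_gap": 0}, {"wz": 2, "sz": 0.002, "finger_gap": 0}, {"wz": 2, "finger_gap": 0}, {"wz": 2, "finger_gap": 0}, {"wz": 2, "finger_gap": 0}, {"finger_gap": 0}, {"finger_gap": 0}]'
python3 -c "
from cell import manip; s=manip.state(); print(s['wrist_torque'],s['joint_positions'][[2,6]])"
python3 shift.py '[{"wz": 1, "finger_gap": 0}, {"finger_gap": 0}]'
python3 -c "
from cell import manip; s=manip.state(); print(s['wrist_torque'],s['tau'][6])"
```

```text
clock: 18.12
eef_pos: [0.5357, -0.1182, 0.1549]
tool_rot: [180.0, 0.0, 123.3]
force: [-0.2, 1.8, 2.4]
width: 0.146
gripper_force: 78.7
[ 0.60233263 -0.21890045 -0.02775242] [34.94581365 58.20710044]
clock: 18.28
eef_pos: [0.5357, -0.1181, 0.1548]
tool_rot: [179.9, -0.0, 121.2]
force: [1.8, 2.9, 2.4]
width: 0.148
gripper_force: 78.5
[ 0.91170907 -0.45185821 -0.13391244] -0.41879259981215
```

```bash
for i in 1 2; do python3 shift.py '[{"wz": 0.75, "finger_gap": 0}, {"finger_gap": 0}, {"finger_gap": 0}]' | grep -E "tool_rot|force"
python3 -c "
from cell import manip; s=manip.state(); print(s['wrist_torque'],s['tau'][6])"; done
```

```text
tool_rot: [180.0, -0.0, 119.7]
force: [2.5, 5.2, 2.0]
gripper_force: 78.5
[ 1.03875414 -0.67991985  0.06302682] -0.17062378115952015
tool_rot: [180.0, -0.0, 118.2]
force: [2.2, 5.7, 1.8]
gripper_force: 78.6
[ 1.21609817 -0.72639059 -0.13277251] 0.029254932305775583
```

```bash
for i in 1 2; do python3 shift.py '[{"wz": 0.75, "sx": 0.004, "sy": 0.002, "finger_gap": 0}, {"finger_gap": 0}, {"finger_gap": 0}]' | grep -E "tool_rot|force"
python3 -c "
from cell import manip; s=manip.state(); print(s['wrist_torque'],s['tau'][6])"; done
```

```text
tool_rot: [180.0, 0.0, 116.7]
force: [3.6, 5.2, 1.3]
gripper_force: 78.5
[ 1.02294818 -0.84881312  0.12238242] -0.21766999270766973
tool_rot: [180.0, 0.0, 115.2]
force: [4.0, 3.6, 2.1]
gripper_force: 78.5
[ 0.98667408 -0.90547111  0.22589877] -0.28736832551658154
```

```bash
for i in 1 2 3; do python3 shift.py '[{"wz": 0.5, "finger_gap": 0}, {"finger_gap": 0}, {"finger_gap": 0}]' | grep -E "tool_rot|force"
python3 -c "
from cell import manip; s=manip.state(); print(s['wrist_torque'],s['tau'][6])"; done
```

```text
tool_rot: [180.0, 0.0, 114.2]
force: [3.0, 4.9, 0.8]
gripper_force: 79.2
[ 0.9031772  -0.89138927  0.69512797] -0.7356974110007286
tool_rot: [180.0, 0.0, 113.3]
force: [4.3, 4.1, 1.4]
gripper_force: 81.7
[ 0.85870834 -0.97606618  1.10865042] -1.1156327649950981
tool_rot: [180.0, 0.0, 112.3]
force: [3.6, 3.6, 2.0]
gripper_force: 86.3
[ 0.79420033 -1.01933365  1.37972748] -1.4423818141222
```

The torque rises steeply here, so this is the stop. I'll ease off, release and retreat straight up.

```bash
python3 shift.py '[{"wz": -0.9, "finger_gap": 0}, {"finger_gap": 1}, {"finger_gap": 1}, {"finger_gap": 1}, {"finger_gap": 1}, {"finger_gap": 1}, {"sz": -0.4, "finger_gap": 1}, {"sz": -0.6, "finger_gap": 1}, {"sz": -0.6, "finger_gap": 1}, {"finger_gap": 1}]' 30
python3 - <<'E'
from h import *
S=[]
im,K,E=cam("wrist"); S.append(cv2.resize(im,(400,300))[:,:,::-1])
im,_,_=cam("scene"); S.append(cv2.resize(im[140:365,120:420],(400,300))[:,:,::-1])
cv2.imwrite("pics/f.png",np.hstack(S))
E
```

```text
clock: 20.87
eef_pos: [0.5376, -0.1197, 0.2397]
tool_rot: [179.6, 0.2, 113.8]
force: [1.1, -0.7, -0.1]
width: 0.999
gripper_force: 0.0
```

View pics/f.png

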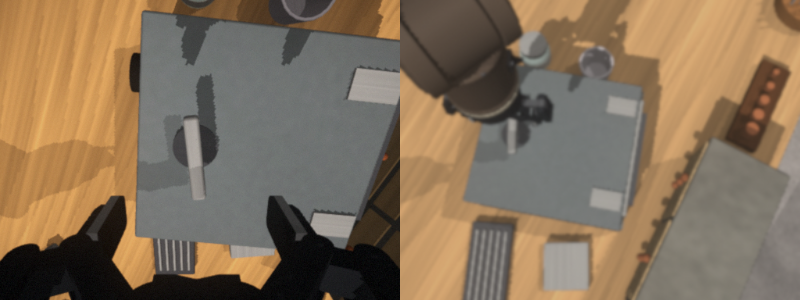

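The hatch is shut, its neighbours are in place, and the bar runs from (191,118) to (198,196) in the left panel. I'll check the bar angle against the hatch edge.

Run:
```python
from h import *
im,K,E=cam("wrist")
g=cv2.cvtColor(im,cv2.COLOR_RGB2GRAY); m=np.zeros_like(g); m[135:265,215:290]=(g[135:265,215:290]>135)
c=max(cv2.findContours(m,0,2)[0],key=cv2.contourArea); r=cv2.minAreaRect(c); b=cv2.boxPoints(r); print(r)
d=lambda a,b,z:(lambda v:np.degrees(np.arctan2(v[1],v[0])))(onz(K,E,a,z)-onz(K,E,b,z))
print("bar",d((244.5,151),(253.4,251),.179),"front edge",d((143*1.28,12*1.28),(136*1.28,235*1.28),.134))
P=[onz(K,E,p,.134) for p in((143*1.28,12*1.28),(136*1.28,235*1.28))]; print(np.linalg.norm(P[0]-P[1]))
```

```text
((250.87220764160156, 209.06787109375), (104.36488342285156, 17.250837326049805), 83.82982635498047)
bar 118.58624686221242 front edge 108.01552373193236
0.23663615394342477
```

Run:
```python
from h import *
im,K,E=cam("wrist"); g=cv2.cvtColor(im,cv2.COLOR_RGB2GRAY)
segs=cv2.createLineSegmentDetector().detect(g)[0][:,0]
for s in segs:
    L=np.hypot(s[0]-s[2],s[1]-s[3]); a=np.degrees(np.arctan2(s[2]-s[0],s[3]-s[1]))
    if L>45 and min(s[1],s[3])<290 and 150<s[0]<330:
        z=.179 if 225<s[0]<275 and 140<s[1]<262 else .134
        v=onz(K,E,s[:2],z)-onz(K,E,s[2:],z); print(s.round(1),round(L),z,"dir",np.degrees(np.arctan2(v[1],v[0]))%180)
print(manip.state()['tool_rot'])
```

```text
[237.2 161.8 249.  260.5] 99 0.179 dir 119.83755146983158
[173.  306.9 178.7 124.4] 183 0.134 dir 107.99469062383343
[263.2 253.2 256.4 159.3] 94 0.179 dir 118.32681424164647
[181.7  71.8 180.3 120.5] 49 0.134 dir 108.15003837066394
[180.6  68.1 183.   15.6] 53 0.134 dir 107.21023600376874
[245.6  22.2 305.7  28.9] 60 0.134 dir 18.17110551964376
[185.9  21.9 183.7  66.8] 45 0.134 dir 107.13808217901054
[-1.79943602e+02 -4.63211888e-02  1.13894882e+02]
```

The bar reads 2.95 rad, which may be 2–3° short. I'll regrip aligned with the bar and check it against the stop.

The manual's scale: shifts go in units of 50 mm and turns go in units of 2 degrees. Converting my numbers, 0.02 m is 0.4, 0.015 m is 0.3, -5 degrees is -2.5.

```bash
python3 shift.py '[{"wz": -2.5, "sz": 0.4, "finger_gap": 1}, {"sz": 0.4, "finger_gap": 1}, {"sz": 0.4, "finger_gap": 1}, {"sz": 0.3, "finger_gap": 1}, {"sz": 0.1, "finger_gap": 1}, {"finger_gap": 1}]' 30
python3 shift.py '[{"finger_gap": 0}, {"finger_gap": 0}, {"finger_gap": 0}, {"finger_gap": 0}, {"finger_gap": 0}, {"finger_gap": 0}]' 30
python3 -c "
from cell import manip; s=manip.state(); print(s['wrist_torque'],s['tau'][6])"
python3 shift.py '[{"finger_gap": 0}, {"finger_gap": 0}, {"wz": 0.5, "finger_gap": 0}, {"finger_gap": 0}]' 110
python3 -c "
from cell import manip; s=manip.state(); print(s['wrist_torque'],s['tau'][6])"
```

```text
clock: 21.57
eef_pos: [0.5338, -0.118, 0.1527]
tool_rot: [-179.8, -0.1, 118.9]
force: [-0.3, -0.3, -0.2]
width: 1.0
gripper_force: 0.0
clock: 22.07
eef_pos: [0.5357, -0.1181, 0.1552]
tool_rot: [179.9, 0.0, 118.9]
force: [3.1, 2.9, 2.1]
width: 0.155
gripper_force: 33.7
[ 0.91824608 -0.30207718  0.10367575] -0.08953569224104285
clock: 22.4
eef_pos: [0.5358, -0.118, 0.1552]
tool_rot: [179.9, 0.0, 117.9]
force: [-0.9, 1.2, 6.0]
width: 0.135
gripper_force: 107.8
[ 0.43093419  0.08270287 -0.01224034] -0.22506228648126125
```

```bash
for i in 1 2; do python3 shift.py '[{"wz": 0.5, "finger_gap": 0}, {"finger_gap": 0}, {"finger_gap": 0}]' | grep -E "tool_rot|clock"
python3 -c "
from cell import manip; s=manip.state(); print(s['wrist_torque'],s['tau'][6])"; done
```

```text
clock: 22.65
tool_rot: [179.9, 0.0, 116.9]
[0.36866569 0.09735181 0.04544489] -0.12442685198038816
clock: 22.9
tool_rot: [179.9, 0.0, 115.9]
[ 0.31796583 -0.19906456  0.11766946] -0.13829251751303673
```

```bash
for i in 1 2; do python3 shift.py '[{"wz": 0.35, "finger_gap": 0}, {"finger_gap": 0}, {"finger_gap": 0}]' | grep -E "tool_rot|clock"
python3 -c "
from cell import manip; s=manip.state(); print(s['wrist_torque'],s['tau'][6])"; done
```

```text
clock: 23.15
tool_rot: [179.9, 0.0, 115.2]
[0.31706219 0.07761103 0.31488917] -0.3262285329401493
clock: 23.4
tool_rot: [179.9, 0.0, 114.6]
[0.28403892 0.07663293 0.62144737] -0.6879092752933502
```

Stop found again at tool yaw of about 115.3. The earlier release had nudged the bar back. This time I'll release with a slight clockwise preload and no back-turn, opening partly first.

```bash
python3 -c "
from cell import manip; s=manip.state(); print(s['force'])"; python3 shift.py '[{"finger_gap": 0}, {"finger_gap": 0.16}, {"finger_gap": 0.2}, {"finger_gap": 0.3}, {"finger_gap": 0.5}, {"finger_gap": 1}, {"finger_gap": 1}, {"finger_gap": 1}]' 25
python3 shift.py '[{"sz": -0.4, "finger_gap": 1}, {"sz": -0.6, "finger_gap": 1}, {"sz": -0.72, "finger_gap": 1}, {"finger_gap": 1}, {"finger_gap": 1}]'
cat > bar.py <<'E'
from h import *
im,K,E=cam("wrist"); g=cv2.cvtColor(im,cv2.COLOR_RGB2GRAY)
for s in cv2.createLineSegmentDetector().detect(g)[0][:,0]:
    L=np.hypot(s[0]-s[2],s[1]-s[3])
    if L>40 and min(s[1],s[3])<290 and 150<s[0]<330:
        z=.179 if 225<s[0]<275 and 140<s[1]<262 else .134
        v=onz(K,E,s[:2],z)-onz(K,E,s[2:],z); print(s.round(1),round(L),z,"dir",np.degrees(np.arctan2(v[1],v[0]))%180)
E
python3 bar.py
```

```text
[-0.90041211  1.14965238  6.40675776]
clock: 24.07
eef_pos: [0.5352, -0.1182, 0.1546]
tool_rot: [-180.0, -0.0, 114.5]
force: [0.5, -0.6, -0.4]
width: 0.855
gripper_force: 0.0
clock: 24.48
eef_pos: [0.5365, -0.1186, 0.2426]
tool_rot: [179.8, 0.1, 114.5]
force: [-0.2, 1.0, 0.2]
width: 1.001
gripper_force: 0.0
[162.  287.6 142.6 331.5] 48 0.134 dir 89.5644560710305
[239.4 156.9 243.9 253.2] 96 0.179 dir 116.47978658555579
[257.8 248.1 258.1 154.4] 94 0.179 dir 114.79585585669723
[172.  299.4 179.6 120.6] 179 0.134 dir 107.973112436369
[182.9  70.6 181.1 116.8] 46 0.134 dir 108.28986075300664
[182.   65.7 184.6  16.8] 49 0.134 dir 107.30197881098236
[268.3  35.  249.2  80.5] 49 0.134 dir 90.49523553108337
[228.   23.  188.1  18.3] 40 0.134 dir 18.664276181376046
[244.5  22.3 304.4  29.4] 60 0.134 dir 18.494214047332946
[181.  155.6 179.  200.6] 45 0.134 dir 108.12536783611696
```

The bar now reads 3.0 rad, at its stop, and the gripper is clear of everything.

Scaled: -0.03 m is -0.6.

```bash
python3 shift.py '[{"sz": -0.6, "finger_gap": 1}, {"sz": -0.6, "finger_gap": 1}, {"finger_gap": 1}]' | head -1; python3 -c "
from cell import manip; print(manip.close_job())"
```

```text
clock: 24.78
the job is handed in; nothing more can be done
None
```

The hatch was lowered gently onto its gasket and latched, the T-handle let go at its stop (about 3.0 rad by the wrist camera), and the job handed in at 24.8 s; the handle torque twice passed 1 N m (about 1.4 at most) while I was finding the stop, and the jar, cup, tin and block looked undisturbed in the last pictures.

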